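# Load two filter trays into a drying rack

## Robot

A 7-joint arm with a two-finger parallel gripper is mounted at the origin on a cart in front of the work surface, level with it; the furniture and walls round the work are solid. World frame = base frame: x ahead of the robot, y to its left, z up, the work surface at z = 0. Lengths are in m, angles in rad, forces in N, time in s.
With the tool pointing down it reaches from about 0.425 to 0.875 m from the base axis. Payload 8.4 kg.
Tool frame: the origin (TCP) lies midway between the tips of the shut fingers; the grasp point (between the pads) lies 19 mm behind it; y points along the fingers, x is the direction in which the jaws open and shut, and the axes are right-handed (so a half turn about y gives the same grasp; the last joint's range is limited). The gripper opens to 87 mm and grips with 3 to 60 N. Pads are 19 mm wide; open, the fingers measure 117 mm over their backs; the gripper's body (75 mm by 190 mm) begins 51 mm behind the grasp point.
Start: joints at [-1.271, 0.333, 0.04, 1.465, -0.013, 1.343, -0.059], TCP at [0.252, 0.599, 0.223] pointing down, gripper open.
Joint ranges: [-2.58, 2.58], [-0.38, 2.09], [-1.3, 1.39], [0.25, 2.4], [-1.5, 4.64], [0.08, 2.09], [-2.65, 2.65]. Speed limits (rad/s): [2.22, 2.22, 2.79, 2.79, 3.14, 3.14, 3.14].

## Interface

Orientations are given as a unit quaternion [w, x, y, z].
In Python, from rig import state, capture, sign_off, masks_of, spot_point gives the robot as it stands.
- The arm moves only by the tool jog_arm, never from a script. Its argument "steps" is one flat list of numbers, 7 for each row, row after row: the shift along the tool's x, y, z in units of 40 mm (1.0 is 40 mm), then the turn, a rotation vector about the tool's x, y, z in units of 6 degrees (1.0 is 6 degrees), then the finger opening in mm, from 0 to 87. A call has 1 to 5 rows; each row shifts and turns the commanded pose from where the row before left it, along the tool's axes as they then stand; what a row does not reach is not made up. A row lasts 1/10 s, in which the tool goes at most 50 mm and 8.59 degrees, less where a joint would pass 70% of its speed; a pose out of reach is approached as far as the arm can. A call is refused whole if a number of a shift passes 1 or a number of a turn 1, either way. A call with a gripper value outside its range is refused whole. The fingers move at their own pace and stop on an object; "grip_force" is the grip in N (left out, the last holds). Time passes only in rows, so rows that do not move let the fingers close. It gives the time, the measured TCP pose, the force and the opening at its end, in the units of the state.
- state(): the state, without advancing time (a new reading comes with each control period).
- capture(name): name is "side" or "top" or "wrist"; returns a dict with "pixels" (480x640x3 uint8, red, green, blue), "fx", "fy", "cx", "cy" (pixels), "k1" (the pictures are not rectified: a ray, as slopes to the right and down, at radius r is drawn at 1 + k1 r^2 times it, then the intrinsics apply), "xyz" and "rotation" of the camera in the world. Camera axes: x right, y down, z forward; pixel columns grow to the right and rows downward; lengths in m; the calibration is good to about 2 mm. A picture is of the moment at which its call begins. There is no depth.
- sign_off(): hands the job in, once; it reports no verdict.
Trained networks look in a picture, given as the dict that the camera call returned (one of the last four; its "shot" number tells which), for a name from the list of things; names that differ only in an ending like _2 or _b are one class to them, and where a whole thing is asked for, a point or a joint stands for the part that bears it (a point fixed in the world has none). Each returns a list of dicts, best first, with "conf" (0 to 1); they miss things now and then, are a little off and sometimes report something else, mostly with a low value. They report only what shows in the picture. A call takes as long as a camera call. They do not tell look-alikes from the thing itself.
- masks_of(target, picture): "mask" (480x640 bool, what is visible of it) and "position" ([column, row] in pixels, amid what is visible of it).
- spot_point(target, picture): "position" ([column, row] in pixels: a listed point, or the origin of a listed thing).
The state is a dict: "clock": time; "joints": joint angles; "qd": joint speeds; "joint_torque": joint torques, N m; "eef_pos": TCP position; "ee_rot": TCP orientation; "ft_force": force on the tool from outside, world axes, zero at the start; "moment": the same for the moment, N m; "finger_gap": opening from 0.0 (shut) to 1.0 (fully open).
Only numpy, scipy, OpenCV 4.12 (cv2) and the standard library are available. Lean on these libraries where they do the work, as an engineer would, in place of code of your own. Each camera call takes 0.05 s, during which the arm holds its last target.

## Task

Slide the two round filter trays into the drying rack: first the large one into the bottom slot, then the small one into the top slot, leaving the middle slot empty. Each disc must lie flat on its slot's floor with the whole disc inside the rack and its grip sticking out at the front; let go of both.

Things in the scene. Friction and masses are not known exactly. Their poses are not given: they have to be found in the camera images.
- large_carrier: The large tray: flat steel disc, diameter 84 mm, 4 mm thick, white filter paper on top, 14 mm wide stem and upright grey grip; 50 g, loose, starts flat on the worktop left or right of the rack, disc away from the robot. Origin: centre of the disc's underside; z up, x from grip to disc (the way it goes into the rack); grip centre at x = -105 mm.
- large_grip (a point): Middle of the large tray's grip, to be grasped from above across its 12 mm thickness (own y). The grip is an upright block 32 mm long (x), 12 mm thick (y), 38 mm high; this point is 24 mm above the tray's underside and 105 mm behind its disc's centre; axes as the tray's.
- small_carrier: The small tray: flat steel disc, diameter 60 mm, 4 mm thick, white filter paper on top, 14 mm wide stem and upright grey grip; 50 g, loose, starts flat on the worktop left or right of the rack, disc away from the robot. Origin: centre of the disc's underside; z up, x from grip to disc (the way it goes into the rack); grip centre at x = -105 mm.
- small_grip (a point): Middle of the small tray's grip, to be grasped from above across its 12 mm thickness (own y). The grip is an upright block 32 mm long (x), 12 mm thick (y), 38 mm high; this point is 24 mm above the tray's underside and 105 mm behind its disc's centre; axes as the tray's.
- lower_slot (a point): Middle of the rack's bottom slot floor, 12 mm above the worktop; x into the rack, z up. Rack: fixed, white side walls, aluminium floors, 114 x 122 x 104 mm high; back and top closed. Three slots, open at the front only (robot side), floors at 12, 42, 72 mm. Each slot is 27 mm high, 112 mm wide and runs 55 mm to the front and 55 mm to the back of this point.
- upper_slot (a point): Middle of the rack's top slot floor, 72 mm above the worktop, right above the bottom slot's point; axes and slot size the same. With a disc's centre over this point the disc is wholly inside and its grip's centre stands 50 mm in front of the rack.
Mind the look-alikes: they are no part of the job. What is shaped like the small_carrier but blue is not meant. Leave any red look-alike of the large_carrier alone.

How it is judged:
By the outcome, as a careful person would: the job done as asked, in the order asked, and still so for the second after the job is handed in, with the robot touching nothing.
It also fails if it takes over 64 s, if anything falls off the work surface, if the arm or the gripper's body presses on something with over 40 N, if the wrist force passes 120 N, or if a joint passes its speed limit or range.

## Working session

There is one attempt and no reset: what is moved stays moved. The work goes in short steps, Python scripts to look and compute and a tool call to move; the robot and the scene stay as the last step left them, time stands still between calls to the robot, and variables do not carry over. Pictures are saved under pics/ and viewed, and the job is handed in when it is done.

Besides the shell and the picture viewer there is one more tool, called after "Emit:" by a JSON object that holds its "fn" and its "kwargs", one argument or row to a line. jog_arm: Moves the arm, as the interface text tells. Its arguments: {"type":"object","properties":{"steps":{"type":"array","items":{"type":"number"}},"grip_force":{"type":"number"}},"required":["steps"]}

```bash
mkdir -p pics; ls; python3 - <<'E'
from rig import state, capture
import cv2,numpy as np
s=state()
for k,v in s.items(): print(k,v)
for n in ["side","top"]:
    p=capture(n); print(n,{k:(np.round(v,4).tolist() if k!='pixels' else 0) for k,v in p.items()})
    cv2.imwrite(f"pics/{n}0.png",p["pixels"][:,:,::-1])
E
```

```text
pics
clock 0.0
joints [-1.27122506  0.33391275  0.03990714  1.46631333 -0.01340243  1.34327911
 -0.05850881]
qd [-0.00107198  0.00012733 -0.00067866 -0.00024354 -0.00105284 -0.00136646
 -0.00120177]
joint_torque [ 9.80485675e-04 -6.56376314e+01  1.33562453e+00 -4.03809285e+01
 -5.96030918e-02  4.47889999e-02  1.46086763e-04]
eef_pos [0.25224535 0.59853576 0.22163795]
ee_rot [-0.58878262  0.58949554  0.39058313 -0.39150333]
ft_force [ 0.46629913 -0.46108605  1.15456363]
moment [ 0.04506568  0.00152734 -0.01084769]
finger_gap 0.9995385553783065
side {'pixels': 0, 'fx': 439.0659, 'fy': 439.0659, 'cx': 320.3005, 'cy': 241.5126, 'k1': -0.013, 'xyz': [0.3095, -0.9028, 0.7508], 'rotation': [-0.471, 0.8739, -0.1037, 0.0605], 'shot': 1}
top {'pixels': 0, 'fx': 438.0353, 'fy': 438.0353, 'cx': 320.0413, 'cy': 241.6231, 'k1': -0.0011, 'xyz': [0.51, 0.1001, 1.2882], 'rotation': [-0.018, 0.7148, -0.6984, 0.03], 'shot': 2}
```

View pics/side0.png

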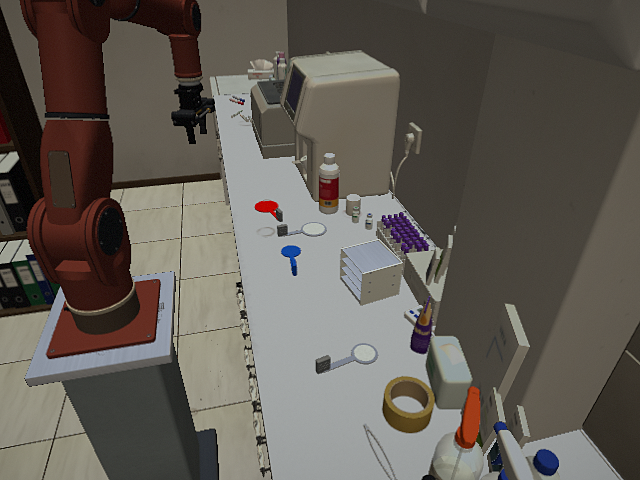

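View pics/top0.png

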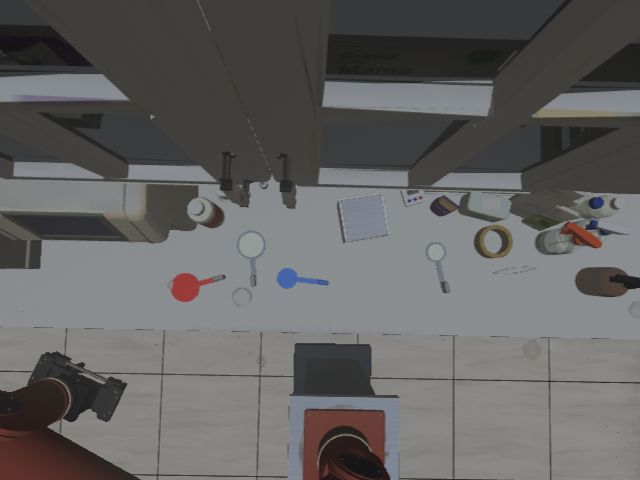

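```bash
cat > h.py <<'E'
import numpy as np,cv2
from scipy.spatial.transform import Rotation as R
def Rq(q): return R.from_quat([q[1],q[2],q[3],q[0]])
def ray(p,uv):
    x=(np.array(uv,float)-[p['cx'],p['cy']])/[p['fx'],p['fy']]
    u=x.copy()
    for _ in range(8): u=x/(1+p['k1']*(u@u))
    return Rq(p['rotation']).apply([u[0],u[1],1.])
def plane(p,uv,z):
    d=ray(p,uv); c=np.array(p['xyz']); return c+d*(z-c[2])/d[2]
def proj(p,X):
    c=Rq(p['rotation']).inv().apply(np.atleast_2d(X)-np.array(p['xyz']))
    u=c[:,:2]/c[:,2:]; r2=(u**2).sum(1,keepdims=True)
    return u*(1+p['k1']*r2)*[p['fx'],p['fy']]+[p['cx'],p['cy']]
def tri(ps,uvs):
    A=np.zeros((3,3));b=np.zeros(3)
    for p,uv in zip(ps,uvs):
        d=ray(p,uv);d/=np.linalg.norm(d);M=np.eye(3)-np.outer(d,d);A+=M;b+=M@np.array(p['xyz'])
    return np.linalg.solve(A,b)
E
python3 - <<'E'
from h import *
from rig import *
ps={}
for n in ["side","top"]:
    p=capture(n);ps[n]=p
    for t,z in [("large_carrier",0),("large_grip",.024),("small_carrier",0),("small_grip",.024),("lower_slot",.012),("upper_slot",.072)]:
        for d in spot_point(t,p)[:4]:
            print(n,t,round(d['conf'],2),np.round(d['position'],1),plane(p,d['position'],z).round(4))
p=ps['top']; im=p['pixels'][:,:,::-1]
c=cv2.resize(im[180:310,150:470],None,fx=2.5,fy=2.5,interpolation=cv2.INTER_CUBIC); cv2.imwrite('pics/topcrop.png',c)
c=cv2.resize(ps['side']['pixels'][190:390,240:420,::-1],None,fx=3,fy=3,interpolation=cv2.INTER_CUBIC); cv2.imwrite('pics/sidecrop.png',c)
E
```

```text
side large_carrier 0.67 [310.9 227.8] [0.5771 0.2923 0.    ]
side large_carrier 0.57 [264.8 205.7] [ 0.4508  0.4755 -0.    ]
side large_grip 0.73 [284.  229.9] [0.4835 0.2608 0.024 ]
side large_grip 0.7 [278.6 211. ] [0.4865 0.3841 0.024 ]
side small_carrier 0.89 [364.1 350.9] [ 0.5768 -0.2542  0.    ]
side small_carrier 0.61 [289.8 250. ] [0.4866 0.1815 0.    ]
side small_grip 0.85 [323.3 361.3] [ 0.4741 -0.2827  0.024 ]
side small_grip 0.72 [293.2 265.9] [0.476  0.0677 0.024 ]
side lower_slot 0.69 [367.  285.9] [ 0.6529 -0.0488  0.012 ]
side upper_slot 0.97 [370.9 265.7] [ 0.6619 -0.0415  0.072 ]
top large_carrier 0.97 [253.2 242.6] [0.5902 0.2754 0.    ]
top large_carrier 0.92 [182.5 292. ] [0.4414 0.4758 0.    ]
top large_grip 0.66 [221.6 279.5] [0.4807 0.359  0.024 ]
top large_grip 0.58 [251.8 279.4] [0.4829 0.2727 0.024 ]
top small_carrier 0.72 [289.1 274.1] [0.5003 0.1675 0.    ]
top small_carrier 0.68 [433.4 252.6] [ 0.5732 -0.2569  0.    ]
top small_grip 0.82 [445.5 288.1] [ 0.4703 -0.2858  0.024 ]
top small_grip 0.67 [322.2 282.5] [0.4785 0.0706 0.024 ]
```

View pics/topcrop.png

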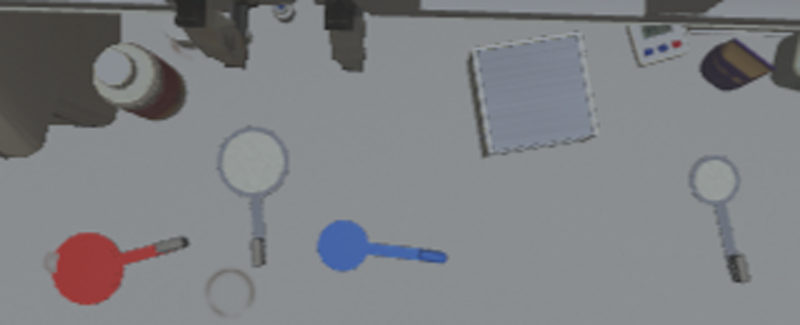

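View pics/sidecrop.png

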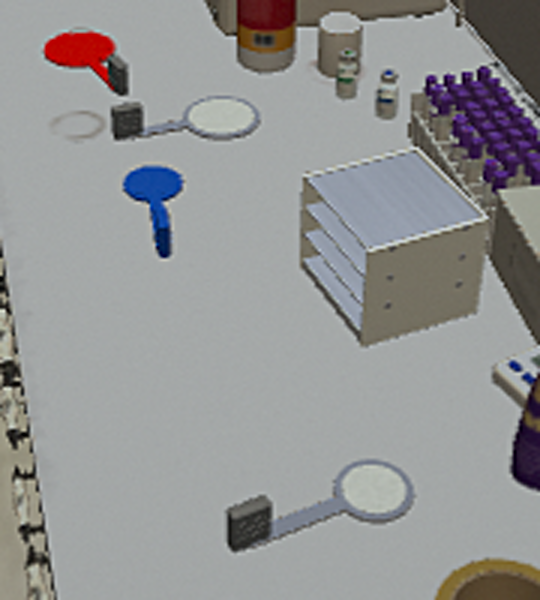

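```bash
python3 - <<'E'
from h import *
a=cv2.imread('pics/top0.png')[185:250,330:395]; b=cv2.imread('pics/side0.png')[232:312,330:410]
cv2.imwrite('pics/rt.png',cv2.resize(a,None,fx=9,fy=9,interpolation=cv2.INTER_CUBIC))
cv2.imwrite('pics/rs.png',cv2.resize(b,None,fx=7,fy=7,interpolation=cv2.INTER_CUBIC))
E
```

```text
(no output)
```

View pics/rt.png

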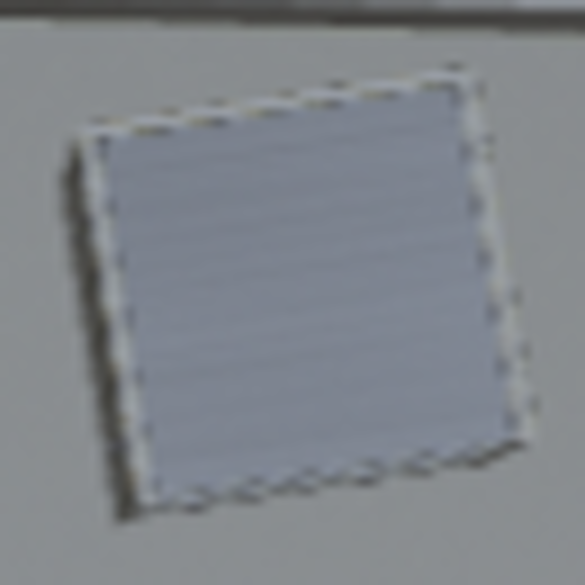

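View pics/rs.png

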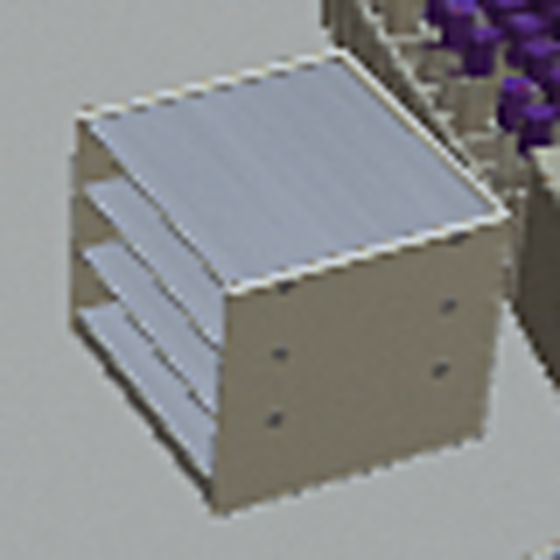

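```bash
cat > fitrack.py <<'E'
from h import *
from scipy.optimize import least_squares
def model(q,L,dx,dy):
    a=q[2];return np.array([q[0]+dx*np.cos(a)-dy*np.sin(a),q[1]+dx*np.sin(a)+dy*np.cos(a),L])
F,B,W=-.055,.059,.061
C={'BL':(B,W),'BR':(B,-W),'FR':(F,-W),'FL':(F,W)}
E
python3 - <<'E'
from fitrack import *
from rig import capture
pt=capture('top');ps=capture('side')
T={('BL',.104):(80,130),('BR',.104):(468,68),('FR',.104):(530,443),('FL',.104):(145,510)}
S={('FL',.104):(78,113),('FR',.104):(228,290),('BR',.104):(507,213),('BL',.104):(338,50),('FL',0):(73,327),('FR',0):(220,512),('BR',0):(480,437)}
T={k:((v[0]+.5)/9-.5+330,(v[1]+.5)/9-.5+185) for k,v in T.items()}
S={k:((v[0]+.5)/7-.5+330,(v[1]+.5)/7-.5+232) for k,v in S.items()}
def res(q,sets):
    r=[]
    for p,D in sets:
        for (n,z),uv in D.items(): r+=list((proj(p,model(q,z,*C[n]))[0]-uv))
    return np.array(r)
for sets in ([(pt,T)],[(ps,S)],[(pt,T),(ps,S)]):
    o=least_squares(res,[.65,-.05,0],args=(sets,)); print(o.x.round(4),np.degrees(o.x[2]).round(2),np.abs(o.fun).max().round(2)); 
print(o.fun.round(1).reshape(-1,2).tolist())
from rig import masks_of
for n in ['large_carrier','small_carrier']:
  for p,nm in((pt,'top'),(ps,'side')):
    for d in masks_of(n,p)[:2]:
        print(n,nm,round(d['conf'],2),np.round(d['position'],1),d['mask'].sum(),plane(p,d['position'],.004).round(3))
# disc via white threshold
hs=cv2.cvtColor(pt['pixels'],cv2.COLOR_RGB2HSV)
for nm,(u,v) in {'L':(251,245),'S':(436,252),'Lg':(253,281),'Sg':(445,287)}.items():
    print(nm,pt['pixels'][v,u],plane(pt,(u,v),.004 if len(nm)<2 else .038).round(4))
E
```

```text
[ 0.6603 -0.0367  0.1868] 10.7 0.71
[ 0.6594 -0.0363  0.1762] 10.1 0.81
[ 0.6597 -0.0364  0.1804] 10.34 0.92
[[-0.4, 0.6], [0.4, 0.7], [0.5, 0.0], [-0.9, -0.4], [-0.1, -0.5], [0.8, 0.1], [0.8, 0.0], [0.3, -0.8], [-0.7, 0.1], [-0.6, 0.8], [0.3, -0.1]]
large_carrier top 0.92 [187.8 285.2] 762 [0.462 0.46  0.004]
large_carrier top 0.75 [253.2 244.7] 840 [0.584 0.275 0.004]
large_carrier side 0.85 [310.2 227.2] 414 [0.574 0.29  0.004]
large_carrier side 0.85 [270.  208.2] 323 [0.465 0.446 0.004]
small_carrier top 0.97 [291.3 277.2] 431 [0.491 0.161 0.004]
small_carrier top 0.73 [437.3 255.4] 419 [ 0.565 -0.267  0.004]
small_carrier side 0.84 [354.5 355.4] 752 [ 0.55  -0.265  0.004]
small_carrier side 0.64 [292.4 250.8] 281 [0.493 0.17  0.004]
L [151 156 154] [0.5828 0.2811 0.004 ]
S [150 156 153] [ 0.575  -0.2634  0.004 ]
Lg [109 110 108] [0.4788 0.2672 0.038 ]
Sg [87 87 86] [ 0.4738 -0.2801  0.038 ]
```

```bash
cat > plan.py <<'E'
from h import *
from rig import state
def axes(yaw,s=1):
    # tool x = s*carrier y, tool y = down
    yc=np.array([-np.sin(yaw),np.cos(yaw),0]);x=s*yc;y=np.array([0,0,-1.]);z=np.cross(x,y)
    return R.from_matrix(np.stack([x,y,z],1))
def go(target,yaw,s=1,n=None,st=None,maxs=38.,maxr=5.5):
    """target = grasp point world (19mm behind TCP)"""
    st=st or state();p=np.array(st['eef_pos']);Q=Rq(st['ee_rot']);Qt=axes(yaw,s)
    tcp=np.array(target)+np.array([0,0,-.019])
    rv=(Q.inv()*Qt).as_rotvec(); d=tcp-p
    if n is None: n=int(max(np.ceil(np.linalg.norm(d)*1000/maxs),np.ceil(np.degrees(np.linalg.norm(rv))/maxr),1))
    print('tcp',p.round(4),'->',tcp.round(4),'d',d.round(4),'rot deg',np.degrees(rv).round(2),'n',n)
    for i in range(n):
        q=Q*R.from_rotvec(rv*i/n)
        print(i,(q.inv().apply(d/n)/.04).round(3).tolist(),(np.degrees(rv)/n/6).round(3).tolist())
E
python3 - <<'E'
from plan import *
from rig import capture
s=state();print(Rq(s['ee_rot']).as_matrix().round(3))
p=capture('wrist');cv2.imwrite('pics/w0.png',p['pixels'][:,:,::-1])
print(np.array(p['xyz'])-s['eef_pos'],Rq(p['rotation']).as_matrix().round(2))
print('in tool',Rq(s['ee_rot']).inv().apply(np.array(p['xyz'])-s['eef_pos']).round(3))
for sg in(1,-1): go([.483,.268,.12],.1,sg)
E
```

```text
[[ 0.388 -0.    -0.922]
 [ 0.922 -0.     0.388]
 [-0.    -1.    -0.   ]]
[-0.06738823  0.02859833  0.16192585] [[ 0.39  0.89  0.25]
 [ 0.92 -0.37 -0.1 ]
 [-0.    0.27 -0.96]]
in tool [ 0.    -0.162  0.073]
tcp [0.2524 0.599  0.2226] -> [0.483 0.268 0.101] d [ 0.2306 -0.331  -0.1216] rot deg [  0.   -28.58  -0.  ] n 12
0 [-0.449, 0.253, -0.71] [0.0, -0.397, -0.0]
1 [-0.478, 0.253, -0.691] [0.0, -0.397, -0.0]
2 [-0.506, 0.253, -0.671] [0.0, -0.397, -0.0]
3 [-0.534, 0.253, -0.649] [0.0, -0.397, -0.0]
4 [-0.56, 0.253, -0.626] [0.0, -0.397, -0.0]
5 [-0.586, 0.253, -0.603] [0.0, -0.397, -0.0]
6 [-0.61, 0.253, -0.578] [0.0, -0.397, -0.0]
7 [-0.634, 0.253, -0.552] [0.0, -0.397, -0.0]
8 [-0.656, 0.253, -0.525] [0.0, -0.397, -0.0]
9 [-0.677, 0.253, -0.497] [0.0, -0.397, -0.0]
10 [-0.697, 0.253, -0.469] [0.0, -0.397, -0.0]
11 [-0.716, 0.253, -0.439] [0.0, -0.397, -0.0]
tcp [0.2524 0.599  0.2226] -> [0.483 0.268 0.101] d [ 0.2306 -0.331  -0.1216] rot deg [  0.   151.42   0.  ] n 28
0 [-0.192, 0.109, -0.304] [0.0, 0.901, 0.0]
1 [-0.163, 0.109, -0.321] [0.0, 0.901, 0.0]
2 [-0.132, 0.109, -0.335] [
[... 397 characters left out ...]
1, 0.0]
12 [0.194, 0.109, -0.303] [0.0, 0.901, 0.0]
13 [0.222, 0.109, -0.284] [0.0, 0.901, 0.0]
14 [0.248, 0.109, -0.262] [0.0, 0.901, 0.0]
15 [0.271, 0.109, -0.237] [0.0, 0.901, 0.0]
16 [0.292, 0.109, -0.21] [0.0, 0.901, 0.0]
17 [0.311, 0.109, -0.182] [0.0, 0.901, 0.0]
18 [0.327, 0.109, -0.152] [0.0, 0.901, 0.0]
19 [0.339, 0.109, -0.12] [0.0, 0.901, 0.0]
20 [0.349, 0.109, -0.088] [0.0, 0.901, 0.0]
21 [0.356, 0.109, -0.055] [0.0, 0.901, 0.0]
22 [0.36, 0.109, -0.021] [0.0, 0.901, 0.0]
23 [0.36, 0.109, 0.013] [0.0, 0.901, 0.0]
24 [0.357, 0.109, 0.047] [0.0, 0.901, 0.0]
25 [0.351, 0.109, 0.08] [0.0, 0.901, 0.0]
26 [0.342, 0.109, 0.113] [0.0, 0.901, 0.0]
27 [0.33, 0.109, 0.145] [0.0, 0.901, 0.0]
```

View pics/w0.png

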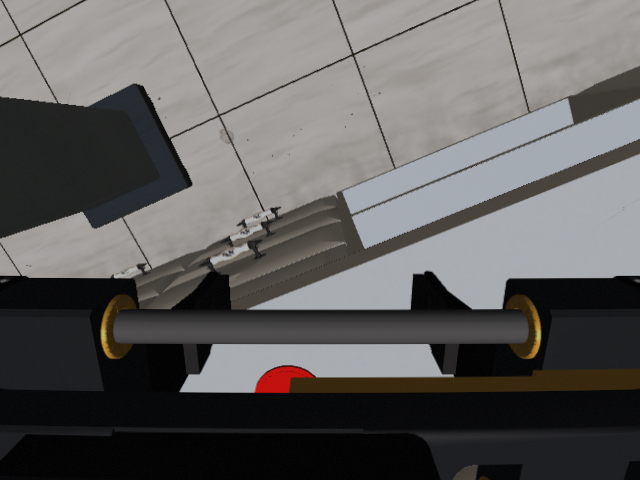

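Emit:
{"fn": "jog_arm", "kwargs": {
  "steps": [-0.45, 0.2, -0.71, 0, -0.4, 0, 87, -0.48, 0.2, -0.69, 0, -0.4, 0, 87, -0.51, 0.2, -0.67, 0, -0.4, 0, 87, -0.53, 0.2, -0.65, 0, -0.4, 0, 87, -0.56, 0.2, -0.63, 0, -0.4, 0, 87],
  "grip_force": 40
}}

```text
clock: 1.65
eef_pos: [0.3493, 0.4599, 0.1824]
ee_rot: [0.545, -0.545, -0.451, 0.451]
ft_force: [0.3, -0.1, -0.1]
finger_gap: 1.001
```

Emit:
{"fn": "jog_arm", "kwargs": {
  "steps": [-0.59, 0.2, -0.6, 0, -0.4, 0, 87, -0.61, 0.2, -0.58, 0, -0.4, 0, 87, -0.63, 0.2, -0.55, 0, -0.4, 0, 87, -0.66, 0.2, -0.52, 0, -0.4, 0, 87, -0.68, 0.2, -0.5, 0, -0.4, 0, 87]
}}

```text
clock: 2.15
eef_pos: [0.4455, 0.3219, 0.1425]
ee_rot: [-0.495, 0.494, 0.506, -0.505]
ft_force: [1.0, 0.9, 0.1]
finger_gap: 1.0
```

```bash
python3 - <<'E'
from plan import *
from rig import *
s=state()
p=capture('wrist');cv2.imwrite('pics/w1.png',p['pixels'][:,:,::-1])
print(s['clock'],s['joints'].round(2) if hasattr(s['joints'],'round') else s['joints'])
print(proj(p,[s['eef_pos'],[.483,.268,.038],[.583,.28,.004]]))
for t,z in [("large_carrier",0),("large_grip",.024)]:
    for d in spot_point(t,p)[:4]: print(t,round(d['conf'],2),np.round(d['position'],1),plane(p,d['position'],z).round(4))
go([.483,.268,.12],.1,1)
E
```

```text
2.15 [-0.86  0.19  0.17  1.82 -0.04  1.14  0.92]
[[320.24568395 292.69686519]
 [250.05406948 279.74891507]
 [272.81789017 364.78584497]]
large_carrier 0.87 [493.  235.1] [0.4531 0.4713 0.    ]
large_carrier 0.62 [280.2 362.1] [0.5827 0.2866 0.    ]
large_grip 0.82 [378.3 278.1] [0.4851 0.3702 0.024 ]
large_grip 0.76 [255.8 268. ] [0.4785 0.2702 0.024 ]
tcp [0.4461 0.3206 0.1422] -> [0.483 0.268 0.101] d [ 0.0369 -0.0526 -0.0412] rot deg [-0.01 -4.84 -0.06] n 3
0 [-0.443, 0.344, -0.301] [-0.001, -0.269, -0.003]
1 [-0.451, 0.344, -0.288] [-0.001, -0.269, -0.003]
2 [-0.459, 0.344, -0.275] [-0.001, -0.269, -0.003]
```

View pics/w1.png

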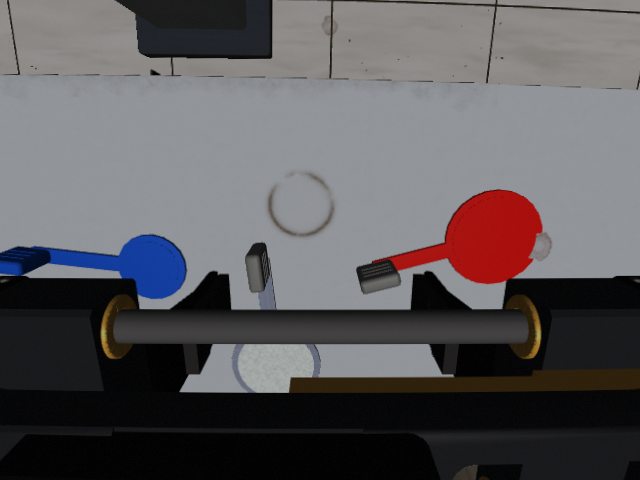

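```bash
python3 - <<'E'
from h import *
a=cv2.imread('pics/w1.png')[235:400,220:340]
cv2.imwrite('pics/w1c.png',cv2.resize(a,None,fx=4.5,fy=3.6*1,interpolation=cv2.INTER_CUBIC))
E
```

```text
(no output)
```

View pics/w1c.png

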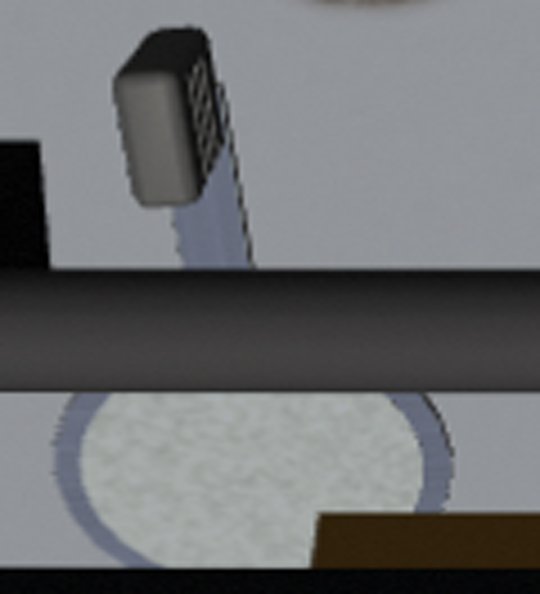

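```bash
python3 - <<'E'
from h import *
from rig import *
p=capture('wrist')
P=[plane(p,(220+x/4.5,235+y/3.6),.038) for x,y in[(115,78),(182,75),(205,203),(140,207)]]
for q in P: print(q.round(4))
g=np.mean(P,0); d=plane(p,(276.3,364),.004); print('grip',g,'disc',d)
P=np.array(P);b=(P[0]+P[1])/2;f=(P[2]+P[3])/2
print('len',np.linalg.norm(f-b),'yaw grip',np.degrees(np.arctan2(*(f-b)[1::-1])),'yaw disc',np.degrees(np.arctan2(*(d-g)[1::-1])),np.linalg.norm((d-g)[:2]))
E
```

```text
[0.4643 0.2636 0.038 ]
[0.4634 0.275  0.038 ]
[0.4928 0.2781 0.038 ]
[0.4939 0.2667 0.038 ]
grip [0.47859705 0.27084681 0.038     ] disc [0.5822049  0.28092427 0.004     ]
len 0.029687434796344468 yaw grip 6.102158224754643 yaw disc 5.555423735230443 0.10409679535329351
```

```bash
python3 - <<'E'
from plan import *
go([.478,.2705,.09],.098,1)
go([.478,.2705,.026],.098,1,n=1)
E
```

```text
tcp [0.4451 0.3225 0.1425] -> [0.478  0.2705 0.071 ] d [ 0.0329 -0.052  -0.0715] rot deg [-0.01 -4.59  0.  ] n 3
0 [-0.438, 0.596, -0.266] [-0.001, -0.255, 0.0]
1 [-0.445, 0.596, -0.254] [-0.001, -0.255, 0.0]
2 [-0.452, 0.596, -0.242] [-0.001, -0.255, 0.0]
tcp [0.4451 0.3225 0.1425] -> [0.478  0.2705 0.007 ] d [ 0.0329 -0.052  -0.1355] rot deg [-0.01 -4.59  0.  ] n 1
0 [-1.315, 3.388, -0.799] [-0.002, -0.766, 0.0]
```

Emit:
{"fn": "jog_arm", "kwargs": {
  "steps": [-0.44, 0.6, -0.27, 0, -0.25, 0, 87, -0.44, 0.6, -0.25, 0, -0.25, 0, 87, -0.44, 0.6, -0.24, 0, -0.25, 0, 87, 0, 0, 0, 0, 0, 0, 87, 0, 0, 0, 0, 0, 0, 87]
}}

```text
clock: 2.85
eef_pos: [0.477, 0.273, 0.0707]
ee_rot: [0.475, -0.474, -0.524, 0.524]
ft_force: [-0.3, 1.2, 0.3]
finger_gap: 0.998
```

```bash
python3 - <<'E'
from plan import *
from rig import *
go([.478,.2705,.026],.098,1)
p=capture('wrist');cv2.imwrite('pics/w2.png',p['pixels'][:,:,::-1])
E
```

```text
tcp [0.477  0.273  0.0707] -> [0.478  0.2705 0.007 ] d [ 0.001  -0.0025 -0.0637] rot deg [-0.04  0.04  0.02] n 2
0 [-0.032, 0.796, -0.01] [-0.003, 0.003, 0.002]
1 [-0.032, 0.796, -0.01] [-0.003, 0.003, 0.002]
```

View pics/w2.png

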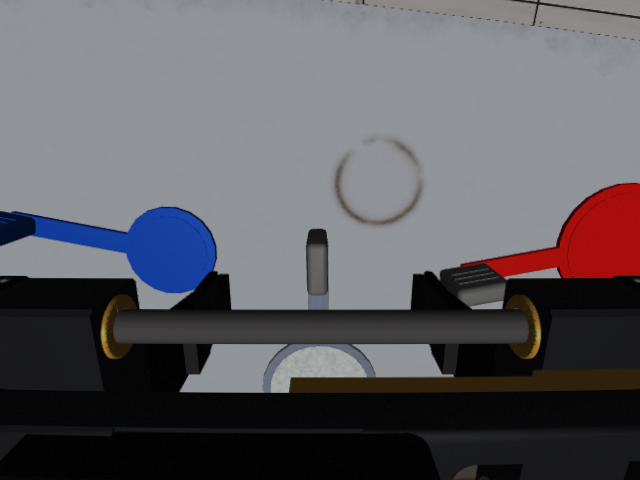

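Emit:
{"fn": "jog_arm", "kwargs": {
  "steps": [0, 0, 0, 0, 0, 0, 50, 0, 0, 0, 0, 0, 0, 50, -0.02, 0.6, 0, 0, 0, 0, 50, 0, 0.6, 0, 0, 0, 0, 50, 0, 0.38, 0, 0, 0, 0, 50]
}}

```text
clock: 3.4
eef_pos: [0.4771, 0.2714, 0.0065]
ee_rot: [0.475, -0.474, -0.524, 0.524]
ft_force: [0.0, 0.2, -0.3]
finger_gap: 0.638
```

Emit:
{"fn": "jog_arm", "kwargs": {
  "steps": [0, 0, 0, 0, 0, 0, 0, 0, 0, 0, 0, 0, 0, 0, 0, 0, 0, 0, 0, 0, 0, 0, 0, 0, 0, 0, 0, 0, 0, 0, 0, 0, 0, 0, 0]
}}

```text
clock: 3.9
eef_pos: [0.4781, 0.2713, 0.0081]
ee_rot: [-0.475, 0.475, 0.524, -0.524]
ft_force: [0.8, 0.5, 1.0]
finger_gap: 0.204
```

```bash
python3 - <<'E'
from plan import *
from rig import *
s=state();print(s['finger_gap']*87,s['ft_force'],s['eef_pos'])
p=capture('wrist');cv2.imwrite('pics/w3.png',p['pixels'][:,:,::-1])
E
```

```text
17.741863068011146 [0.75212675 0.45794973 0.99804263] [0.47807397 0.27126533 0.00813588]
```

View pics/w3.png

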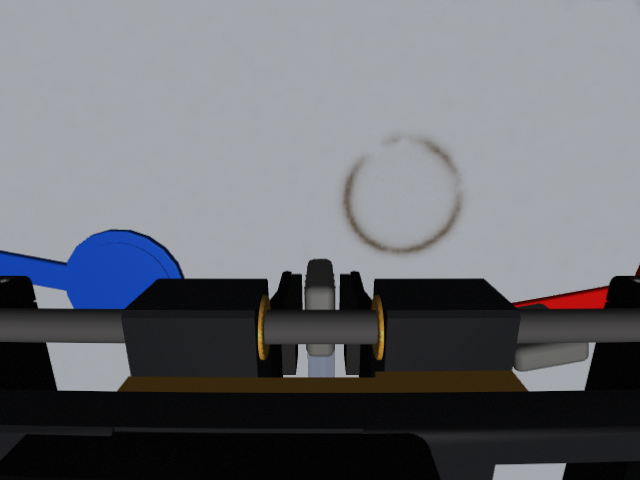

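Still closing; give it some more rows, then lift.

Emit:
{"fn": "jog_arm", "kwargs": {
  "steps": [0, 0, 0, 0, 0, 0, 0, 0, 0, 0, 0, 0, 0, 0, 0, 0, 0, 0, 0, 0, 0, 0, 0, 0, 0, 0, 0, 0]
}}

```text
clock: 4.35
eef_pos: [0.4779, 0.2711, 0.0079]
ee_rot: [-0.475, 0.475, 0.524, -0.524]
ft_force: [-1.4, -0.7, 5.3]
finger_gap: 0.138
```

Emit:
{"fn": "jog_arm", "kwargs": {
  "steps": [0, -0.5, 0, 0, 0, 0, 0, 0, -0.5, 0, 0, 0, 0, 0, 0, -0.5, 0, 0, 0, 0, 0, 0, -0.5, 0, 0, 0, 0, 0, 0, 0, 0, 0, 0, 0, 0]
}}

```text
clock: 4.85
eef_pos: [0.4791, 0.2717, 0.0897]
ee_rot: [-0.475, 0.475, 0.525, -0.523]
ft_force: [-0.4, 1.2, 0.1]
finger_gap: 0.128
```

```bash
python3 - <<'E'
from plan import *
from rig import *
s=state();print(s['finger_gap']*87,s['ft_force'],s['eef_pos'])
p=capture('wrist');cv2.imwrite('pics/w4.png',p['pixels'][:,:,::-1])
p=capture('side');cv2.imwrite('pics/s4.png',cv2.resize(p['pixels'][150:350,200:440,::-1],None,fx=3,fy=3))
a=.1804;c=np.array([.6597,-.0364]);x=np.array([np.cos(a),np.sin(a)])
for d in(-.115,0): print('grip for disc offset',d,c+x*(d-.105))
t=c+x*(-.22)
go([*t,.10],a)
E
```

```text
11.1111353588146 [-0.40508937  1.18850748  0.05230138] [0.47905955 0.27173337 0.08974034]
grip for disc offset -0.115 [ 0.44327016 -0.07587308]
grip for disc offset 0 [ 0.55640394 -0.05523943]
tcp [0.4776 0.2709 0.0871] -> [ 0.4433 -0.0759  0.081 ] d [-0.0343 -0.3468 -0.0061] rot deg [ 0.   -4.68  0.01] n 10
0 [-0.854, 0.015, 0.171] [0.0, -0.078, 0.0]
1 [-0.853, 0.015, 0.178] [0.0, -0.078, 0.0]
2 [-0.851, 0.015, 0.185] [0.0, -0.078, 0.0]
3 [-0.85, 0.015, 0.192] [0.0, -0.078, 0.0]
4 [-0.848, 0.015, 0.199] [0.0, -0.078, 0.0]
5 [-0.847, 0.015, 0.205] [0.0, -0.078, 0.0]
6 [-0.845, 0.015, 0.212] [0.0, -0.078, 0.0]
7 [-0.843, 0.015, 0.219] [0.0, -0.078, 0.0]
8 [-0.841, 0.015, 0.226] [0.0, -0.078, 0.0]
9 [-0.839, 0.015, 0.233] [0.0, -0.078, 0.0]
```

View pics/s4.png

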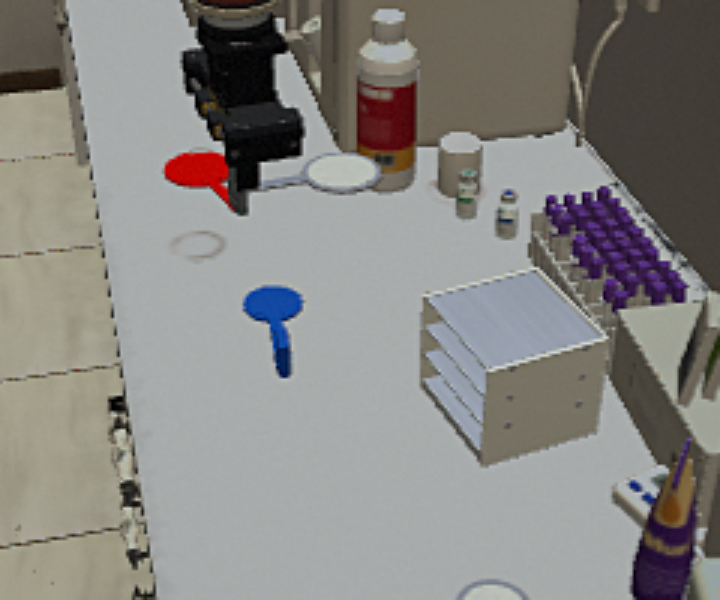

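View pics/w4.png

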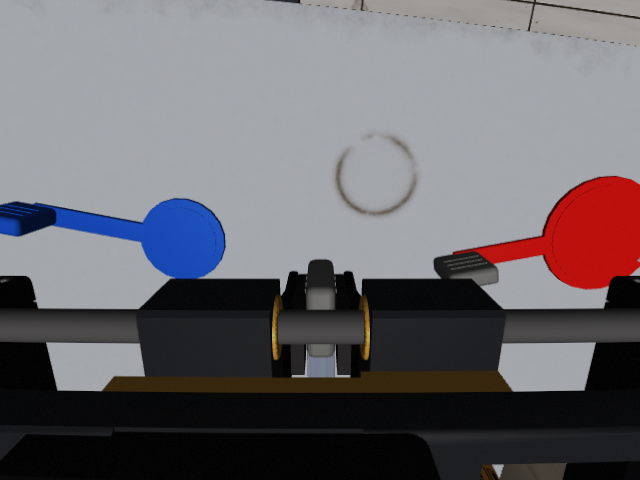

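Emit:
{"fn": "jog_arm", "kwargs": {
  "steps": [-0.85, 0, 0.4, 0, -0.08, 0, 0, -0.85, 0, 0.4, 0, -0.08, 0, 0, -0.85, 0, 0.4, 0, -0.08, 0, 0, -0.85, 0, 0.4, 0, -0.08, 0, 0, -0.85, 0, 0.2, 0, -0.08, 0, 0]
}}

```text
clock: 5.45
eef_pos: [0.4235, 0.0923, 0.0859]
ee_rot: [0.464, -0.463, -0.533, 0.535]
ft_force: [0.5, 0.4, 0.3]
finger_gap: 0.13
```

Emit:
{"fn": "jog_arm", "kwargs": {
  "steps": [-0.85, 0, 0.1, 0, -0.08, 0, 0, -0.85, 0, 0, 0, -0.08, 0, 0, -0.85, 0, 0, 0, -0.08, 0, 0, -0.85, 0, 0, 0, -0.08, 0, 0, -0.4, 0, 0, 0, -0.08, 0, 0]
}}

```text
clock: 5.95
eef_pos: [0.4445, -0.0598, 0.0863]
ee_rot: [0.453, -0.453, -0.542, 0.544]
ft_force: [1.3, 0.4, 0.1]
finger_gap: 0.134
```

```bash
python3 - <<'E'
from plan import *
from rig import *
s=state();print(s['finger_gap']*87,s['ft_force'],s['eef_pos'])
a=.1804;c=np.array([.6597,-.0364]);x=np.array([np.cos(a),np.sin(a)])
go([*(c+x*(-.22)),.052],a)
p=capture('top');cv2.imwrite('pics/t5.png',cv2.resize(p['pixels'][180:320,280:460,::-1],None,fx=4,fy=4))
p=capture('side');cv2.imwrite('pics/s5.png',cv2.resize(p['pixels'][200:360,220:420,::-1],None,fx=4,fy=3.7))
E
```

```text
11.63970190296161 [1.2729443  0.39579445 0.06672118] [ 0.44445876 -0.05984963  0.0862951 ]
tcp [ 0.4445 -0.0598  0.0863] -> [ 0.4433 -0.0759  0.033 ] d [-0.0012 -0.016  -0.0533] rot deg [-0.1  -0.04 -0.05] n 2
0 [-0.194, 0.666, 0.049] [-0.008, -0.003, -0.004]
1 [-0.194, 0.666, 0.05] [-0.008, -0.003, -0.004]
```

View pics/s5.png

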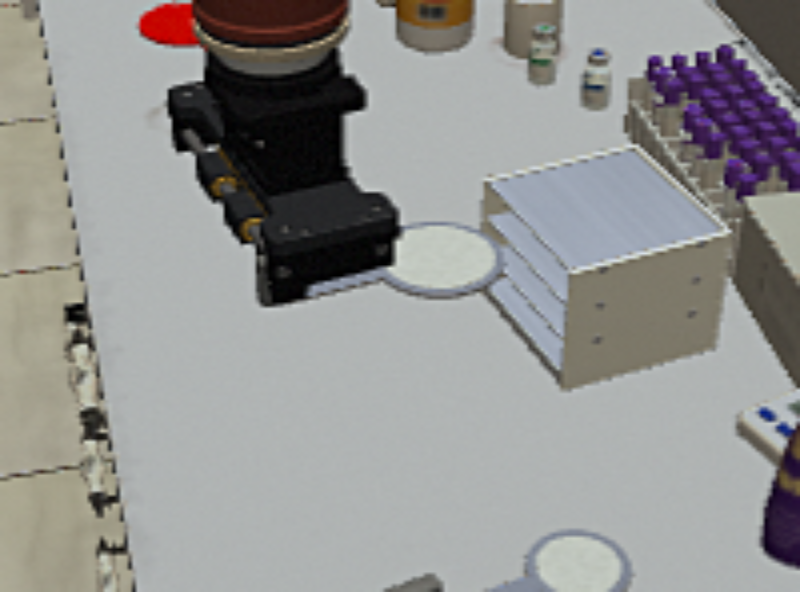

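View pics/t5.png

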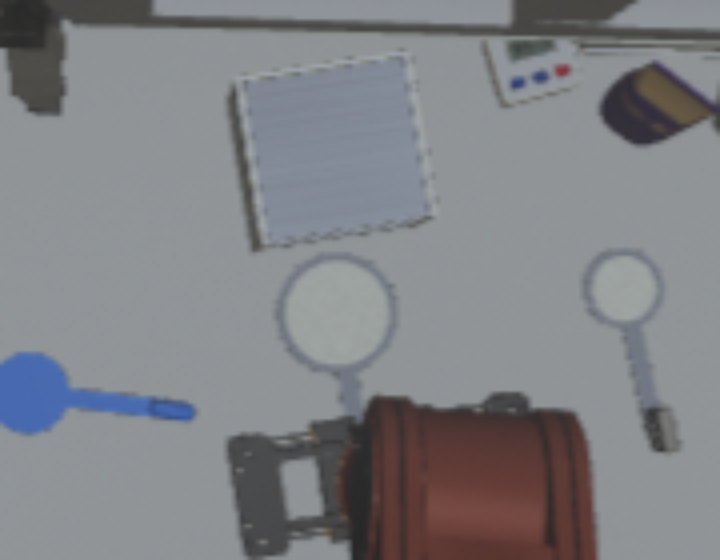

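Emit:
{"fn": "jog_arm", "kwargs": {
  "steps": [-0.2, 0.5, 0.05, 0, 0, 0, 0, -0.2, 0.5, 0.05, 0, 0, 0, 0, 0, 0.4, 0, 0, 0, 0, 0, 0, 0, 0, 0, 0, 0, 0, 0, 0, 0, 0, 0, 0, 0]
}}

```text
clock: 6.55
eef_pos: [0.4436, -0.0726, 0.031]
ee_rot: [0.453, -0.452, -0.543, 0.544]
ft_force: [0.4, 0.3, -1.0]
finger_gap: 0.134
```

```bash
python3 - <<'E'
from plan import *
from rig import *
s=state();print(s['finger_gap']*87,s['ft_force'],s['eef_pos'])
a=.1804;c=np.array([.6597,-.0364]);x=np.array([np.cos(a),np.sin(a)])
go([*(c+x*(-.105)),.046],a)
p=capture('top');cv2.imwrite('pics/t6.png',cv2.resize(p['pixels'][180:320,280:460,::-1],None,fx=4,fy=4))
p=capture('side');cv2.imwrite('pics/s6.png',cv2.resize(p['pixels'][220:330,270:420,::-1],None,fx=5,fy=5))
E
```

```text
11.628971844524779 [ 0.43925414  0.31000298 -0.9870178 ] [ 0.44361222 -0.07261512  0.03100789]
tcp [ 0.4436 -0.0726  0.031 ] -> [ 0.5564 -0.0552  0.027 ] d [ 0.1128  0.0174 -0.004 ] rot deg [-0.1   0.15  0.  ] n 4
0 [-0.022, 0.024, -0.713] [-0.004, 0.006, 0.0]
1 [-0.021, 0.024, -0.713] [-0.004, 0.006, 0.0]
2 [-0.021, 0.024, -0.713] [-0.004, 0.006, 0.0]
3 [-0.02, 0.025, -0.713] [-0.004, 0.006, 0.0]
```

View pics/s6.png

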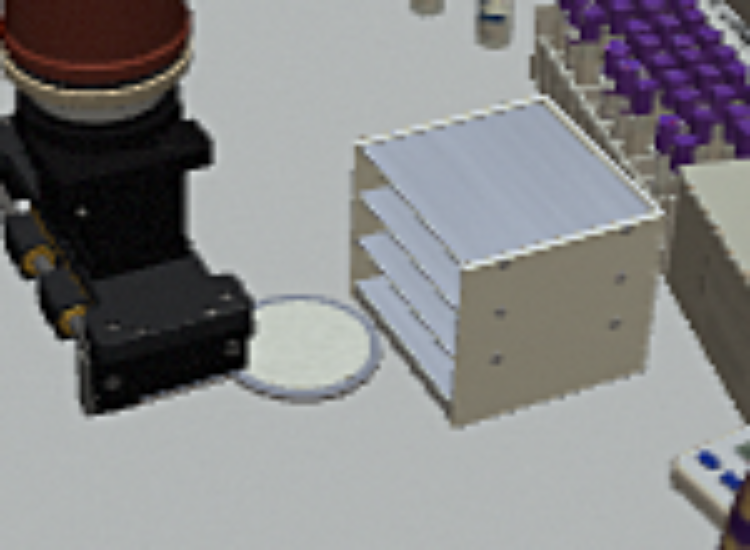

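View pics/t6.png

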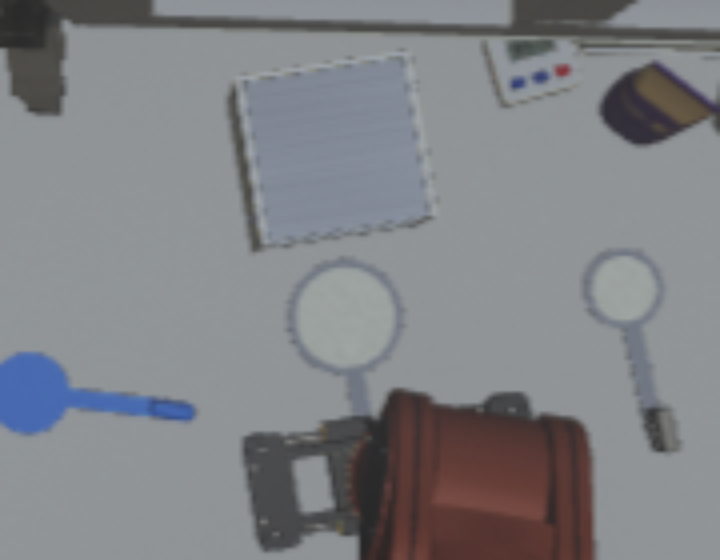

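```bash
python3 - <<'E'
from plan import *
from rig import *
pt=capture('top');ps=capture('side')
a=.1804;c=np.array([.6597,-.0364]);x=np.array([np.cos(a),np.sin(a)]);y=np.array([-x[1],x[0]])
ut=(280+345.5/4-.4,180+316/4-.4);us=(270+302/5-.4,220+347/5-.4)
for X in (plane(pt,ut,.026),tri([pt,ps],[ut,us])): print(X.round(4),(X[:2]-c)@x,(X[:2]-c)@y)
g=state()['eef_pos'];print((g[:2]-c)@x,(g[:2]-c)@y)
E
```

```text
[ 0.5501 -0.0542  0.026 ] -0.11104387072751687 0.0021341287526450677
[ 0.5498 -0.0542  0.0252] -0.11136164798829495 0.0021807922444397605
-0.2179721608542062 0.002648605797734901
```

Emit:
{"fn": "jog_arm", "kwargs": {
  "steps": [-0.02, 0, -0.5, 0, 0, 0, 0, -0.02, 0, -0.5, 0, 0, 0, 0, -0.02, 0, -0.5, 0, 0, 0, 0]
}}

```text
clock: 7.05
eef_pos: [0.5049, -0.0643, 0.0321]
ee_rot: [-0.452, 0.453, 0.544, -0.543]
ft_force: [-0.4, -0.3, -0.4]
finger_gap: 0.137
```

Emit:
{"fn": "jog_arm", "kwargs": {
  "steps": [0, 0, -0.5, 0, 0, 0, 0, 0, 0, -0.5, 0, 0, 0, 0, 0, 0, -0.35, 0, 0, 0, 0, 0, 0, 0, 0, 0, 0, 0]
}}

```text
clock: 7.45
eef_pos: [0.5587, -0.0541, 0.0319]
ee_rot: [-0.452, 0.453, 0.544, -0.543]
ft_force: [-0.6, 0.3, -0.8]
finger_gap: 0.137
```

```bash
python3 - <<'E'
from plan import *
from rig import *
a=.1804;c=np.array([.6597,-.0364]);x=np.array([np.cos(a),np.sin(a)]);y=np.array([-x[1],x[0]])
s=state();g=s['eef_pos'];print((g[:2]-c)@x,(g[:2]-c)@y,g,s['ft_force'])
p=capture('top');cv2.imwrite('pics/t7.png',cv2.resize(p['pixels'][180:320,280:460,::-1],None,fx=4,fy=4))
p=capture('side');cv2.imwrite('pics/s7.png',cv2.resize(p['pixels'][220:330,270:420,::-1],None,fx=5,fy=5))
E
```

```text
-0.10256370307745016 0.000678336007841122 [ 0.55867899 -0.05413497  0.03193503] [-0.58352548  0.30239927 -0.84098693]
```

View pics/s7.png

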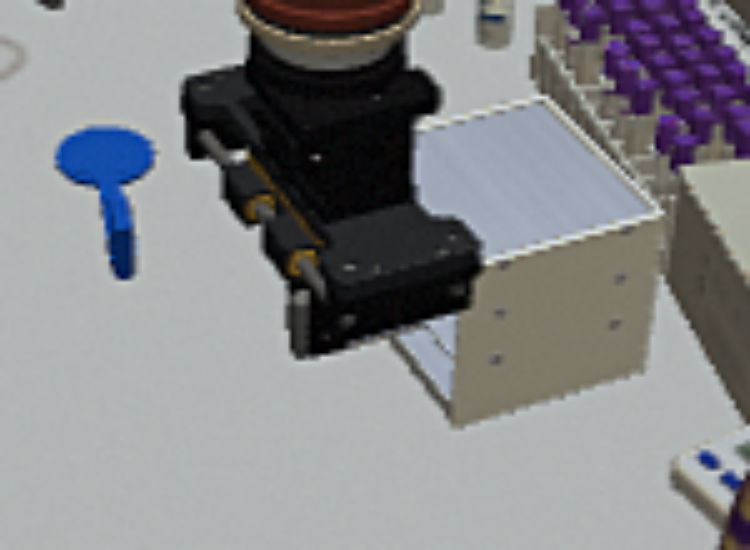

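View pics/t7.png

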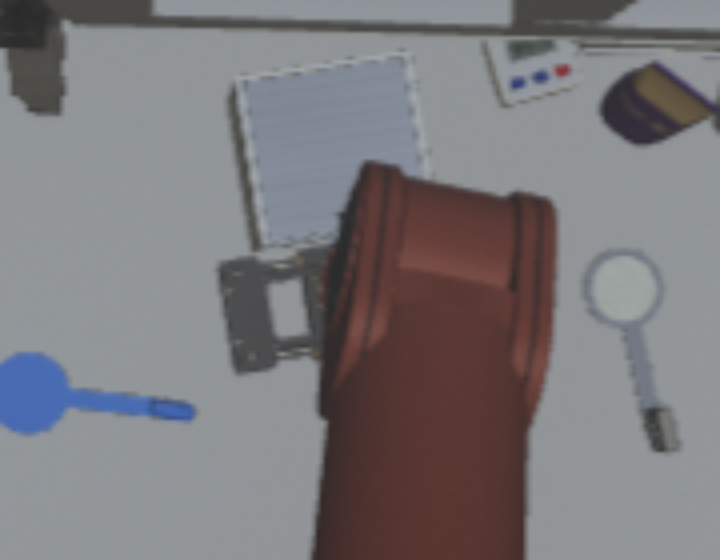

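Emit:
{"fn": "jog_arm", "kwargs": {
  "steps": [0, 0.1, 0, 0, 0, 0, 0, 0, 0.1, 0, 0, 0, 0, 0, 0, 0.07, 0, 0, 0, 0, 0, 0, 0, 0, 0, 0, 0, 0]
}}

```text
clock: 7.95
eef_pos: [0.5563, -0.055, 0.0202]
ee_rot: [0.453, -0.452, -0.543, 0.544]
ft_force: [-0.1, 0.7, -0.7]
finger_gap: 0.134
```

```bash
python3 - <<'E'
from rig import *
import numpy as np
z=[];f=[]
for i in range(6):
    capture('wrist');s=state();z.append(s['eef_pos'][2]);f.append(s['ft_force'][2])
print(np.mean(z),z,f,s['moment'])
E
```

```text
0.020562348098257566 [np.float64(0.020375477623201358), np.float64(0.0204827407245833), np.float64(0.0205846071232304), np.float64(0.020639250875085544), np.float64(0.020639039506417697), np.float64(0.02065297273702711)] [np.float64(-0.519521140407927), np.float64(0.1655978497656284), np.float64(-0.8348680123045733), np.float64(-0.3225152765078646), np.float64(-0.379720147155259), np.float64(-0.7168558579948147)] [ 0.04932903  0.03944428 -0.04503118]
```

Emit:
{"fn": "jog_arm", "kwargs": {
  "steps": [0, 0.02, 0, 0, 0, 0, 0, 0, 0, 0, 0, 0, 0, 0, 0, 0, 0, 0, 0, 0, 0]
}}

```text
clock: 8.55
eef_pos: [0.5569, -0.055, 0.0199]
ee_rot: [-0.452, 0.452, 0.544, -0.543]
ft_force: [-0.7, -0.3, 1.6]
finger_gap: 0.136
```

Emit:
{"fn": "jog_arm", "kwargs": {
  "steps": [0, 0, 0, 0, 0, 0, 40, 0, 0, 0, 0, 0, 0, 40, 0, 0, 0, 0, 0, 0, 40, 0, 0, 0, 0, 0, 0, 40]
}}

```text
clock: 8.95
eef_pos: [0.5568, -0.0549, 0.0197]
ee_rot: [0.452, -0.452, -0.543, 0.543]
ft_force: [-0.2, -0.2, -0.6]
finger_gap: 0.402
```

Emit:
{"fn": "jog_arm", "kwargs": {
  "steps": [0, -0.3, 0, 0, 0, 0, 40, 0, -0.5, 0, 0, 0, 0, 40, 0, -0.5, 0, 0, 0, 0, 40, 0, -0.6, 0, 0, 0, 0, 40, 0, -0.7, 0, 0, 0, 0, 40]
}}

```text
clock: 9.45
eef_pos: [0.5564, -0.0551, 0.1251]
ee_rot: [0.453, -0.452, -0.543, 0.544]
ft_force: [0.2, -0.5, 0.4]
finger_gap: 0.46
```

```bash
python3 - <<'E'
from plan import *
from rig import *
s=state();print(s['eef_pos'],s['ft_force'])
go([.45,-.1,.16],.2)
p=capture('wrist');cv2.imwrite('pics/w8.png',p['pixels'][:,:,::-1])
p=capture('side');cv2.imwrite('pics/s8.png',cv2.resize(p['pixels'][220:330,270:420,::-1],None,fx=5,fy=5))
E
```

```text
[ 0.55636152 -0.05508759  0.12513324] [ 0.21044288 -0.5219151   0.40544702]
tcp [ 0.5564 -0.0551  0.1251] -> [ 0.45  -0.1    0.141] d [-0.1064 -0.0449  0.0159] rot deg [-0.03 -1.02 -0.01] n 4
0 [-0.156, -0.099, 0.705] [-0.001, -0.043, -0.0]
1 [-0.152, -0.099, 0.705] [-0.001, -0.043, -0.0]
2 [-0.149, -0.099, 0.706] [-0.001, -0.043, -0.0]
3 [-0.146, -0.099, 0.707] [-0.001, -0.043, -0.0]
```

View pics/s8.png

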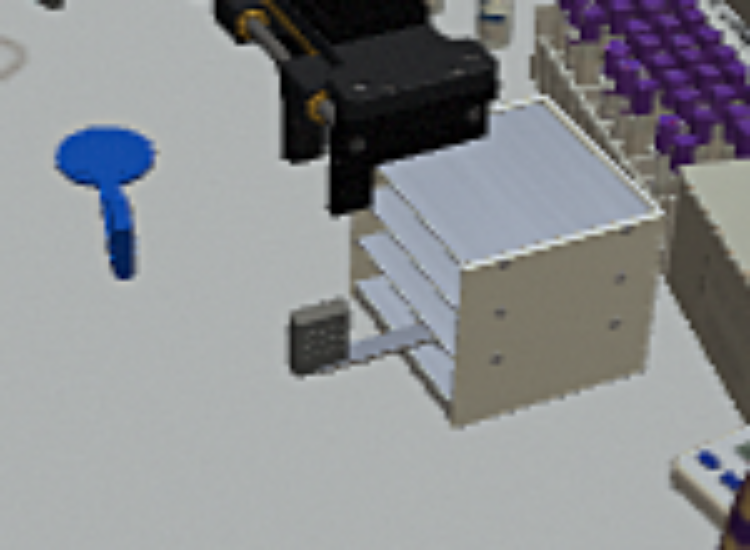

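View pics/w8.png

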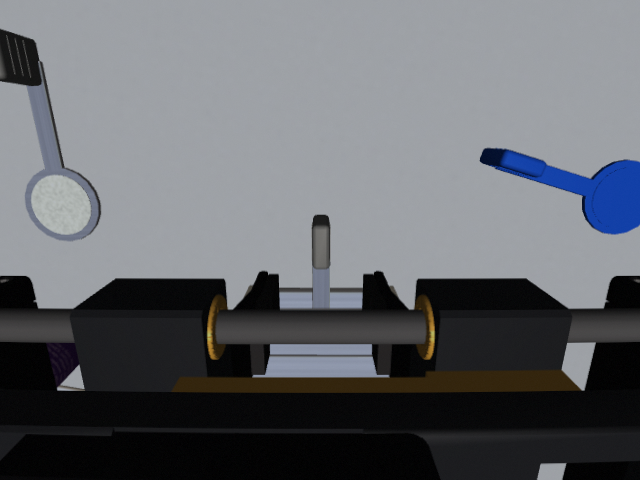

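Emit:
{"fn": "jog_arm", "kwargs": {
  "steps": [-0.7, 0, 0.7, 0, 0, 0, 87, -0.9, 0, 0.6, 0, 0, 0, 87, -0.9, 0, 0.4, 0, 0, 0, 87, -0.9, 0, 0, 0, 0, 0, 87, -0.9, 0, 0, 0, 0, 0, 87]
}}

```text
clock: 10.05
eef_pos: [0.5208, -0.2378, 0.1245]
ee_rot: [-0.452, 0.453, 0.544, -0.543]
ft_force: [0.4, 0.8, 0.3]
finger_gap: 0.829
```

```bash
python3 - <<'E'
from plan import *
from rig import *
go([.468,-.255,.14],.2)
p=capture('wrist');cv2.imwrite('pics/w9.png',p['pixels'][:,:,::-1])
E
```

```text
tcp [ 0.5208 -0.2378  0.1245] -> [ 0.468 -0.255  0.121] d [-0.0528 -0.0172 -0.0035] rot deg [ 0.06 -1.02  0.01] n 2
0 [-0.091, 0.043, 0.688] [0.005, -0.085, 0.001]
1 [-0.085, 0.043, 0.689] [0.005, -0.085, 0.001]
```

View pics/w9.png

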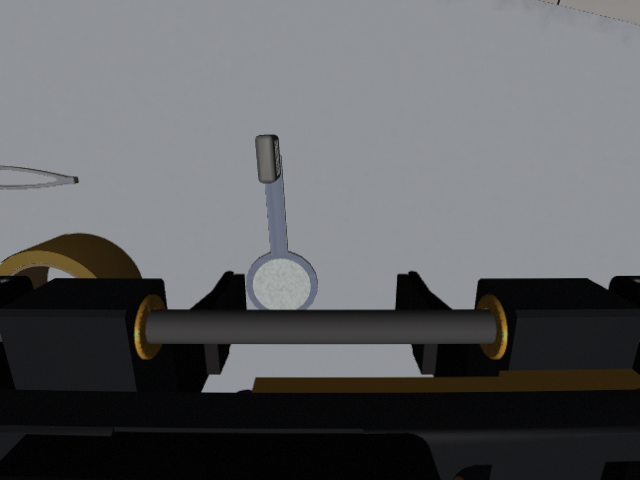

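```bash
python3 - <<'E'
from h import *
a=cv2.imread('pics/w9.png')[125:315,235:335]
cv2.imwrite('pics/w9c.png',cv2.resize(a,None,fx=5,fy=3,interpolation=cv2.INTER_CUBIC))
E
```

```text
(no output)
```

View pics/w9c.png

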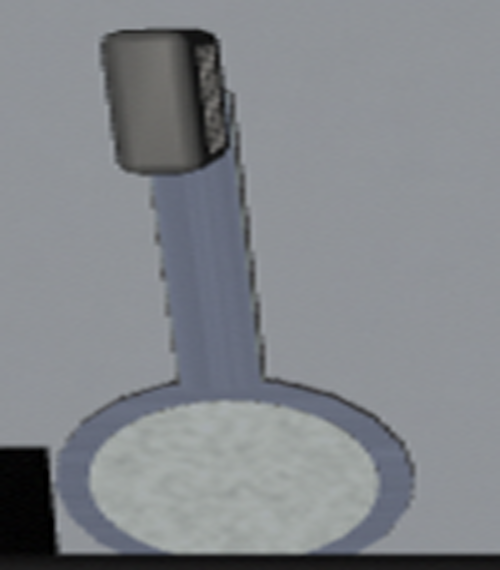

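```bash
python3 - <<'E'
from plan import *
from rig import *
p=capture('wrist')
P=[plane(p,(235+x/5,125+y/3),.038) for x,y in[(103,35),(183,35),(203,170),(120,172)]]
P=np.array(P);g=P.mean(0); d=plane(p,(235+235/5,125+478/3),.004); print('grip',g,'disc',d)
b=(P[0]+P[1])/2;f=(P[2]+P[3])/2
print('len',np.linalg.norm(f-b),'yaw grip',np.degrees(np.arctan2(*(f-b)[1::-1])),'yaw disc',np.degrees(np.arctan2(*(d-g)[1::-1])),np.linalg.norm((d-g)[:2]))
yaw=np.arctan2(*(d-g)[1::-1])
go([g[0]-.001,g[1],.09],yaw)
E
```

```text
grip [ 0.47163048 -0.29056232  0.038     ] disc [ 0.5730041  -0.26784119  0.004     ]
len 0.029679522813351 yaw grip 12.691789299930742 yaw disc 12.633068393328024 0.103888693887162
tcp [ 0.5204 -0.242   0.1244] -> [ 0.4706 -0.2906  0.071 ] d [-0.0497 -0.0486 -0.0534] rot deg [ 0.   -2.53 -0.18] n 3
0 [-0.324, 0.446, 0.479] [0.0, -0.141, -0.01]
1 [-0.318, 0.446, 0.484] [0.0, -0.141, -0.01]
2 [-0.311, 0.446, 0.488] [0.0, -0.141, -0.01]
```

Emit:
{"fn": "jog_arm", "kwargs": {
  "steps": [-0.3, 0.44, 0.48, 0, -0.14, 0, 87, -0.3, 0.44, 0.48, 0, -0.14, 0, 87, -0.27, 0.44, 0.48, 0, -0.14, 0, 87, 0, 0, 0, 0, 0, 0, 60, 0, 0, 0, 0, 0, 0, 60]
}}

```text
clock: 10.65
eef_pos: [0.4712, -0.2816, 0.071]
ee_rot: [-0.441, 0.44, 0.553, -0.553]
ft_force: [0.5, 0.0, 0.4]
finger_gap: 0.89
```

```bash
python3 - <<'E'
from plan import *
from rig import *
p=capture('wrist');cv2.imwrite('pics/w10.png',p['pixels'][:,:,::-1])
for t,z in [("small_carrier",0),("small_grip",.024)]:
    for d in spot_point(t,p)[:4]: print(t,round(d['conf'],2),np.round(d['position'],1),plane(p,d['position'],z).round(4))
print(state()['eef_pos'])
a=cv2.imread('pics/w10.png')[190:400,250:390]
cv2.imwrite('pics/w10c.png',cv2.resize(a,None,fx=5,fy=2.8,interpolation=cv2.INTER_CUBIC))
E
```

```text
small_carrier 0.66 [315.6 384.8] [ 0.5759 -0.2613 -0.    ]
small_grip 0.83 [315.4 261. ] [ 0.4724 -0.2844  0.024 ]
[ 0.47263898 -0.28112951  0.07170488]
```

View pics/w10c.png

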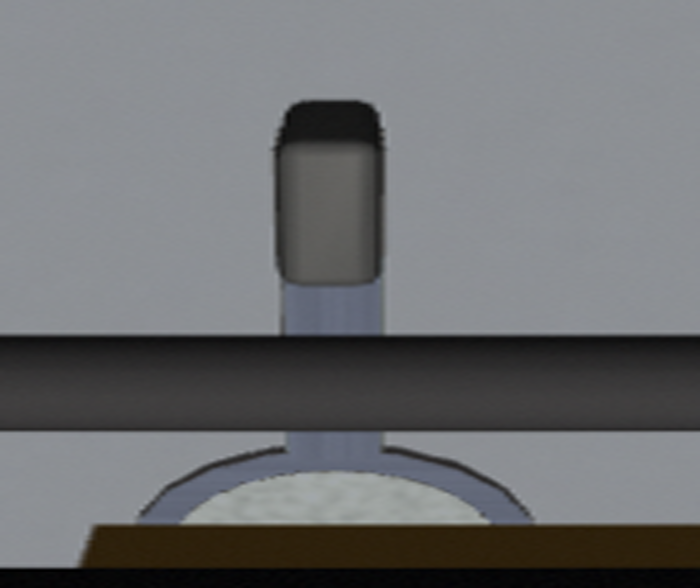

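Emit:
{"fn": "jog_arm", "kwargs": {
  "steps": [-0.05, 0.55, 0, 0, 0, 0, 50, 0, 0.6, 0, 0, 0, 0, 50, 0, 0.43, 0, 0, 0, 0, 50, 0, 0, 0, 0, 0, 0, 30, 0, 0, 0, 0, 0, 0, 0]
}}

```text
clock: 11.3
eef_pos: [0.4725, -0.2836, 0.0084]
ee_rot: [0.44, -0.44, -0.553, 0.553]
ft_force: [0.5, 0.4, 0.4]
finger_gap: 0.473
```

Emit:
{"fn": "jog_arm", "kwargs": {
  "steps": [0, 0, 0, 0, 0, 0, 0, 0, 0, 0, 0, 0, 0, 0, 0, 0, 0, 0, 0, 0, 0, 0, 0, 0, 0, 0, 0, 0, 0, 0, 0, 0, 0, 0, 0]
}}

```text
clock: 11.8
eef_pos: [0.4722, -0.2839, 0.0083]
ee_rot: [-0.44, 0.441, 0.553, -0.553]
ft_force: [-1.1, 1.5, 5.1]
finger_gap: 0.131
```

Emit:
{"fn": "jog_arm", "kwargs": {
  "steps": [0, 0, 0, 0, 0, 0, 0, 0, 0, 0, 0, 0, 0, 0, 0, 0, 0, 0, 0, 0, 0, 0, 0, 0, 0, 0, 0, 0]
}}

```text
clock: 12.2
eef_pos: [0.4722, -0.2839, 0.0083]
ee_rot: [-0.44, 0.441, 0.553, -0.553]
ft_force: [-1.2, 2.0, 7.5]
finger_gap: 0.137
```

Emit:
{"fn": "jog_arm", "kwargs": {
  "steps": [0, -0.5, 0, 0, 0, 0, 0, 0, -0.6, 0, 0, 0, 0, 0, 0, -0.8, 0, 0, 0, 0, 0, 0, -0.7, 0, 0, 0, 0, 0, 0, 0, 0, 0, 0, 0, 0]
}}

```text
clock: 12.7
eef_pos: [0.4737, -0.285, 0.1153]
ee_rot: [-0.439, 0.442, 0.554, -0.552]
ft_force: [0.7, 0.4, -1.0]
finger_gap: 0.134
```

```bash
python3 - <<'E'
from plan import *
from rig import *
s=state();print(s['finger_gap']*87,s['ft_force'],s['eef_pos'])
p=capture('side');cv2.imwrite('pics/s11.png',cv2.resize(p['pixels'][220:400,250:450,::-1],None,fx=4,fy=3.3))
a=.1804;c=np.array([.6597,-.0364]);x=np.array([np.cos(a),np.sin(a)])
go([*(c+x*(-.22)),.115],a)
E
```

```text
11.685850974600777 [ 0.6778653   0.38195154 -1.0396507 ] [ 0.47368229 -0.28499564  0.11532714]
tcp [ 0.4728 -0.2843  0.1133] -> [ 0.4433 -0.0759  0.096 ] d [-0.0296  0.2084 -0.0173] rot deg [ 0.17  2.63 -0.08] n 6
0 [0.874, 0.071, -0.075] [0.005, 0.073, -0.002]
1 [0.874, 0.071, -0.068] [0.005, 0.073, -0.002]
2 [0.875, 0.071, -0.061] [0.005, 0.073, -0.002]
3 [0.875, 0.072, -0.055] [0.005, 0.073, -0.002]
4 [0.876, 0.072, -0.048] [0.005, 0.073, -0.002]
5 [0.876, 0.072, -0.041] [0.005, 0.073, -0.002]
```

View pics/s11.png

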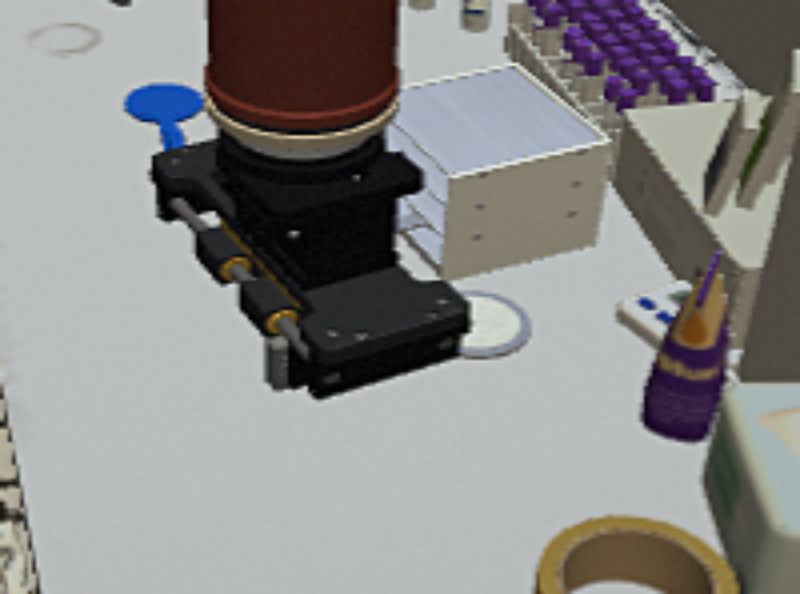

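Emit:
{"fn": "jog_arm", "kwargs": {
  "steps": [0.87, 0, -0.05, 0, 0.07, 0, 0, 0.87, 0, -0.05, 0, 0.07, 0, 0, 0.87, 0, -0.05, 0, 0.07, 0, 0, 0.87, 0, -0.05, 0, 0.07, 0, 0, 0.87, 0.2, -0.05, 0, 0.07, 0, 0]
}}

```text
clock: 13.25
eef_pos: [0.4445, -0.1101, 0.1033]
ee_rot: [-0.451, 0.45, 0.545, -0.545]
ft_force: [0.5, 0.7, -0.8]
finger_gap: 0.135
```

Emit:
{"fn": "jog_arm", "kwargs": {
  "steps": [0.87, 0.25, -0.05, 0, 0.07, 0, 0, 0, 0.2, 0, 0, 0, 0, 0, 0, 0, 0, 0, 0, 0, 0, 0, 0, 0, 0, 0, 0, 0]
}}

```text
clock: 13.65
eef_pos: [0.4401, -0.078, 0.0853]
ee_rot: [0.453, -0.453, -0.543, 0.544]
ft_force: [0.2, 0.3, 0.2]
finger_gap: 0.135
```

```bash
python3 - <<'E'
from plan import *
from rig import *
a=.1804;c=np.array([.6597,-.0364]);x=np.array([np.cos(a),np.sin(a)]);y=np.array([-x[1],x[0]])
s=state();g=s['eef_pos'];print((g[:2]-c)@x,(g[:2]-c)@y,g,s['ft_force'])
go([*(c+x*(-.22)),.107],a)
p=capture('top');cv2.imwrite('pics/t12.png',cv2.resize(p['pixels'][180:320,280:460,::-1],None,fx=4,fy=4))
p=capture('side');cv2.imwrite('pics/s12.png',cv2.resize(p['pixels'][220:330,270:420,::-1],None,fx=5,fy=5))
E
```

```text
-0.22350530301390997 -0.001553224267649918 [ 0.44010042 -0.07803003  0.08533078] [0.22906092 0.31591447 0.1962747 ]
tcp [ 0.4401 -0.078   0.0853] -> [ 0.4433 -0.0759  0.088 ] d [0.0032 0.0022 0.0027] rot deg [-0.07  0.05 -0.02] n 1
0 [0.039, -0.067, -0.088] [-0.012, 0.009, -0.004]
```

View pics/s12.png

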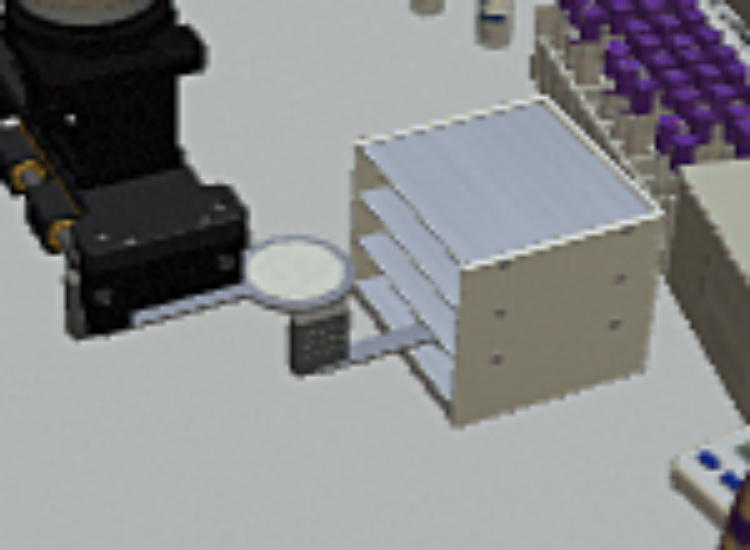

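View pics/t12.png

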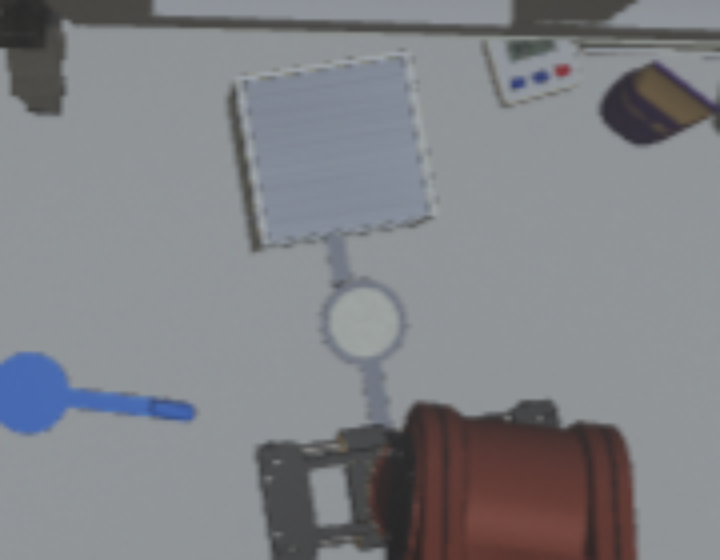

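```bash
python3 - <<'E'
from plan import *
from rig import *
pt=capture('top');ps=capture('side')
a=.1804;c=np.array([.6597,-.0364]);x=np.array([np.cos(a),np.sin(a)]);y=np.array([-x[1],x[0]])
ut=(280+364.5/4-.4,180+321/4-.4);us=(270+297/5-.4,220+271/5-.4)
for X in (plane(pt,ut,.081),tri([pt,ps],[ut,us])): print(X.round(4),(X[:2]-c)@x,(X[:2]-c)@y)
g=state()['eef_pos'];print(g,(g[:2]-c)@x,(g[:2]-c)@y)
E
```

```text
[ 0.5452 -0.0607  0.081 ] -0.11701895810708017 -0.003349449698764928
[ 0.5446 -0.0606  0.0804] -0.11758470885119704 -0.0031867452698013123
[ 0.44071634 -0.07795471  0.0860069 ] -0.22288587271160074 -0.0015896319271394752
```

Emit:
{"fn": "jog_arm", "kwargs": {
  "steps": [0.07, -0.06, -0.2, 0, 0, 0, 0, 0, 0, -0.5, 0, 0, 0, 0, 0, 0, -0.5, 0, 0, 0, 0]
}}

```text
clock: 14.15
eef_pos: [0.4886, -0.0652, 0.0887]
ee_rot: [-0.452, 0.453, 0.544, -0.543]
ft_force: [0.2, -0.2, -0.2]
finger_gap: 0.135
```

Emit:
{"fn": "jog_arm", "kwargs": {
  "steps": [0, 0, -0.5, 0, 0, 0, 0, 0, 0, -0.5, 0, 0, 0, 0, 0, 0, -0.5, 0, 0, 0, 0, 0, 0, -0.28, 0, 0, 0, 0, 0, 0, 0, 0, 0, 0, 0]
}}

```text
clock: 14.65
eef_pos: [0.5585, -0.0522, 0.0881]
ee_rot: [0.452, -0.452, -0.544, 0.544]
ft_force: [0.2, -0.8, 0.1]
finger_gap: 0.135
```

```bash
python3 - <<'E'
from plan import *
from rig import *
a=.1804;c=np.array([.6597,-.0364]);x=np.array([np.cos(a),np.sin(a)]);y=np.array([-x[1],x[0]])
for i in range(3):capture('wrist')
p=capture('side');cv2.imwrite('pics/s13.png',cv2.resize(p['pixels'][220:330,270:420,::-1],None,fx=5,fy=5))
s=state();g=s['eef_pos'];print((g[:2]-c)@x,(g[:2]-c)@y,g,s['ft_force'])
E
```

```text
-0.1046421697095411 0.002186300614913095 [ 0.55636369 -0.0530244   0.08815115] [ 0.22148582 -0.3848059  -0.65388009]
```

View pics/s13.png

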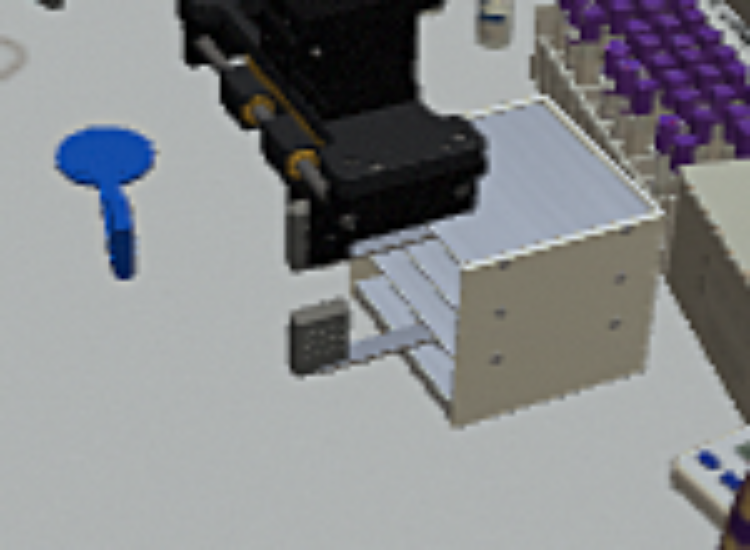

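Inserted in the top slot. Lower to just about the floor (TCP ≈ 0.080).

Emit:
{"fn": "jog_arm", "kwargs": {
  "steps": [0, 0.1, 0, 0, 0, 0, 0, 0, 0.07, 0, 0, 0, 0, 0, 0, 0, 0, 0, 0, 0, 0, 0, 0, 0, 0, 0, 0, 0]
}}

```text
clock: 15.25
eef_pos: [0.557, -0.0527, 0.0813]
ee_rot: [0.452, -0.452, -0.543, 0.543]
ft_force: [0.2, -0.3, -0.2]
finger_gap: 0.136
```

```bash
python3 - <<'E'
from rig import *
import numpy as np
z=[];f=[]
for i in range(5):
    capture('wrist');s=state();z.append(s['eef_pos'][2]);f.append(s['ft_force'][2])
print(np.round(z,4),np.round(f,1))
E
```

```text
[0.0814 0.0814 0.0815 0.0815 0.0814] [-1.1 -1.4 -0.1 -0.5  0.2]
```

Emit:
{"fn": "jog_arm", "kwargs": {
  "steps": [0, 0.03, 0, 0, 0, 0, 0, 0, 0, 0, 0, 0, 0, 0, 0, 0, 0, 0, 0, 0, 0]
}}

```text
clock: 15.8
eef_pos: [0.5574, -0.0526, 0.0803]
ee_rot: [-0.452, 0.452, 0.544, -0.543]
ft_force: [-0.1, -0.7, 1.9]
finger_gap: 0.135
```

Emit:
{"fn": "jog_arm", "kwargs": {
  "steps": [0, 0, 0, 0, 0, 0, 40, 0, 0, 0, 0, 0, 0, 40, 0, 0, 0, 0, 0, 0, 40, 0, 0, 0, 0, 0, 0, 40, 0, 0, 0, 0, 0, 0, 40]
}}

```text
clock: 16.3
eef_pos: [0.5572, -0.0527, 0.0801]
ee_rot: [0.452, -0.452, -0.543, 0.543]
ft_force: [-0.6, 0.9, -0.7]
finger_gap: 0.435
```

Emit:
{"fn": "jog_arm", "kwargs": {
  "steps": [0, -0.3, 0, 0, 0, 0, 40, 0, -0.5, 0, 0, 0, 0, 40, 0, -0.5, 0, 0, 0, 0, 40, 0, -0.6, 0, 0, 0, 0, 40, 0, -0.7, 0, 0, 0, 0, 40]
}}

```text
clock: 16.8
eef_pos: [0.5568, -0.0527, 0.1856]
ee_rot: [0.453, -0.452, -0.543, 0.544]
ft_force: [0.6, -0.5, 0.5]
finger_gap: 0.461
```

Emit:
{"fn": "jog_arm", "kwargs": {
  "steps": [0.9, 0, 0.6, 0, 0, 0, 40, 0.9, 0, 0.5, 0, 0, 0, 40, 0.9, 0, 0.5, 0, 0, 0, 40, 0.9, 0, 0, 0, 0, 0, 40, 0.9, 0, 0, 0, 0, 0, 40]
}}

```text
clock: 17.3
eef_pos: [0.461, 0.1139, 0.1856]
ee_rot: [-0.452, 0.453, 0.544, -0.543]
ft_force: [0.7, 0.8, 0.4]
finger_gap: 0.46
```

```bash
python3 - <<'E'
from h import *
from rig import *
for i in range(4):capture('wrist')
p=capture('top');cv2.imwrite('pics/t14.png',cv2.resize(p['pixels'][180:320,280:460,::-1],None,fx=4,fy=4,interpolation=cv2.INTER_CUBIC))
p=capture('side');cv2.imwrite('pics/s14.png',cv2.resize(p['pixels'][220:330,270:420,::-1],None,fx=5,fy=5,interpolation=cv2.INTER_CUBIC))
print(state()['eef_pos'],state()['clock'])
E
```

```text
[0.46198471 0.11167807 0.18463956] 17.6
```

View pics/s14.png

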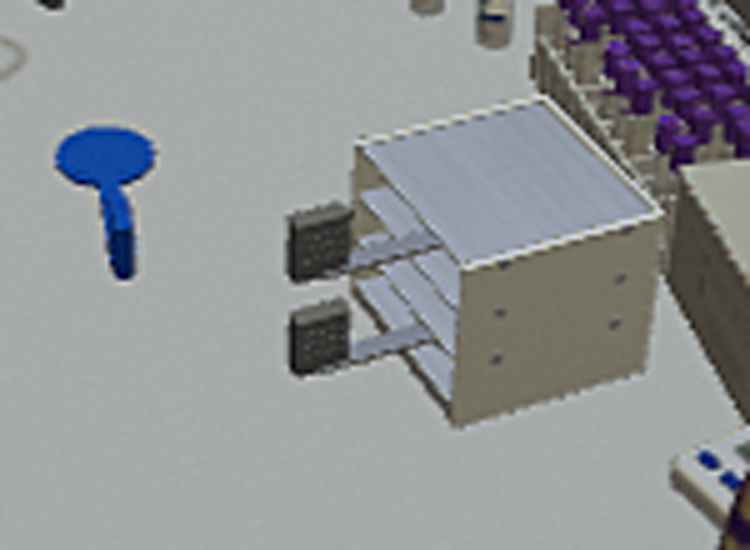

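View pics/t14.png

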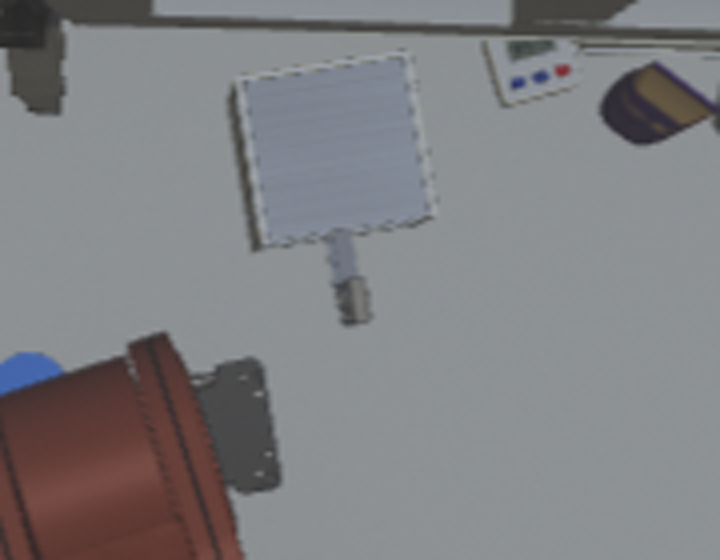

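```bash
python3 - <<'E'
from fitrack import *
from rig import *
p=capture('side');t=capture('top')
for n in('large_grip','small_grip'):
  for q,nm in((p,'side'),(t,'top')):
    print(n,nm,[(np.round(d['position'],1).tolist(),round(d['conf'],2)) for d in spot_point(n,q)][:3])
im=cv2.resize(p['pixels'][220:330,270:420,::-1],None,fx=5,fy=5,interpolation=cv2.INTER_CUBIC)
q=[.6597,-.0364,.1804]
for z0,dx in((.012,.003),(.072,.001)):
    P=[model(q,z0+z,dx-.105+sx*.016,.001-.006) for sx,z in((-1,0),(1,0),(1,.038),(-1,.038))]
    u=(proj(p,P)-[270,220]+.5)*5
    cv2.polylines(im,[u.round().astype(int)],True,(0,0,255),1)
cv2.imwrite('pics/ov.png',im)
E
```

```text
large_grip side [([278.4, 212.6], 0.8)]
large_grip top [([219.9, 278.2], 0.86), ([366.5, 258.4], 0.43)]
small_grip side [([294.0, 263.6], 0.84), ([334.0, 263.4], 0.68), ([336.2, 286.8], 0.49)]
small_grip top [([373.8, 254.6], 0.65)]
```

View pics/ov.png

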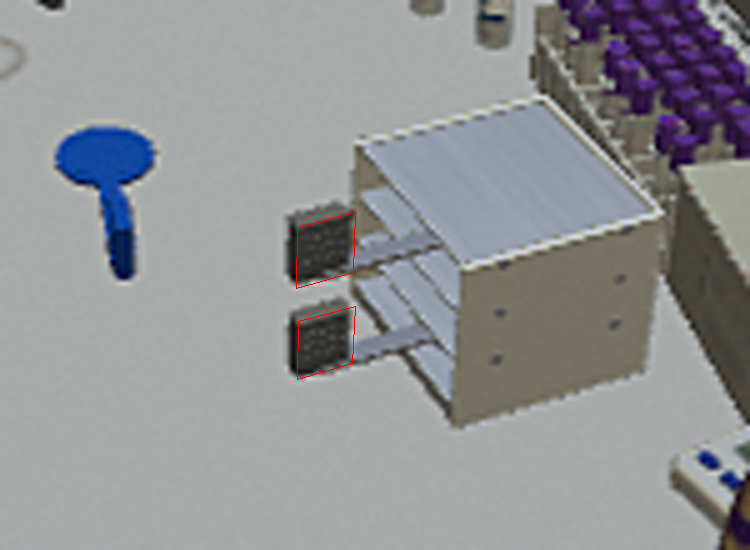

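```bash
python3 -c "
from rig import *
print(sign_off(), state()['clock'])"
```

```text
the job is handed in; nothing more can be done
the job is handed in; nothing more can be done
```

The large white tray is in the bottom slot and the small white tray is in the top slot, put in in that order. The middle slot is empty, both trays are let go, and the red and blue look-alikes were not touched. I handed in at about 17.7 s of the 64 s allowed.

- **Final pictures:** The side view shows both grips sticking out at the front. They stand upright and parallel, with no tilt I could see.
- **Disagreement:** In the side view both grips sit a consistent 1–2 pixels (about 2–3 mm) from where my model drew them. That is roughly the camera calibration error. Each disc has at least 13 mm of room front and back in its slot.
- **Discs not seen directly:** The arm and then the rack hid the discs once they were inside. That they are fully in rests on the measured arm position, the earlier disc-to-grip measurements and those grip positions.
- **Network misses:** In the last check the network missed the large grip in the side view. It reported the red tray's grip instead, and found the two real grips under "small_grip".
- **Forces:** The force readings I looked at stayed below 8 N.

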